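# Take the charged battery off the charger and push it home in the storage rack

### The arm

A 6-joint arm with a two-finger parallel gripper is mounted at the origin on a cart in front of the work surface, level with it; the furniture and walls round the work are solid. World frame = base frame: x ahead of the robot, y to its left, z up, the work surface at z = 0. Lengths are in m, angles in rad, forces in N, time in s.
With the tool pointing down it reaches from about 0.25 to 0.775 m from the base axis. Payload 4 kg.
Tool frame: the origin (TCP) lies midway between the tips of the shut fingers; the grasp point (between the pads) lies 19 mm behind it; z points along the fingers, y is the line along which they close (so a half turn about z gives the same grasp; the last joint's range is limited). The gripper opens to 85 mm and grips with 20 to 120 N. Pads are 22 mm wide; open, the fingers measure 114 mm over their backs; the gripper's body (76 mm by 85 mm) begins 54 mm behind the grasp point. The pads swing forward as they close: fully open they stand 13 mm farther back than shut.
Start: joints at [1.134, 0.087, 1.371, -0, 1.684, -0.103], TCP at [0.18, 0.52, 0.231] pointing down, gripper open.
Joint ranges: [-3.1, 3.1], [-0.76, 2.03], [0.27, 2.55], [-1.08, 4.22], [0.17, 2.65], [-2.57, 2.57]. Speed limits (rad/s): [2.79, 2.79, 3.14, 3.14, 3.14, 3.14].

### API

Orientations are given as a unit quaternion [w, x, y, z].
In Python, from workcell import arm gives the robot as it stands.
- The arm moves only by the shell command python3 shift.py 'ROWS'. ROWS is rows parted by semicolons, their numbers by spaces, 1 to 12 of them, each of 5 numbers: the finger opening in m, then dx, dy, dz in m, then a turn about the tool's z in rad; each row shifts and turns the commanded pose from where the row before left it, along the tool's axes as they then stand; what a row does not reach is not made up. A row lasts 1/10 s, in which the tool goes at most 0.05 m and 0.15 rad, less where a joint would pass 70% of its speed; a pose out of reach is approached as far as the arm can. The fingers move at their own pace and stop on an object; the grip force is fixed at half the most. Time passes only in rows, so rows that do not move let the fingers close. It prints the time, the measured TCP pose, the force, the opening and the grip force at its end.
- arm.read_state(): the state, without advancing time (a new reading comes with each control period).
- arm.grab_frame(name): name is "side" or "top" or "wrist"; returns the picture (420x560x3 uint8, blue, green, red); there is no depth.
- arm.camera_info(name): a dict with "intrinsics" (3x3 intrinsics, pixels), "pose" (4x4, takes a point from camera to world coordinates); the wrist camera has in their place "T_tool_cam" (4x4, takes a point from camera to tool coordinates, whose origin is the TCP and whose axes are the flange's). Camera axes: x right, y down, z forward; pixel columns grow to the right and rows downward; lengths in m; the calibration is good to about 2 mm. A picture is of the moment at which its call begins: read the wrist's pose just before it. camera_info takes no time and is no camera call.
- arm.finish_job(): hands the job in; it is judged then, once.
The state is a dict: "time": time; "joint_positions": joint angles; "qvel": joint speeds; "effort": joint torques, N m; "tool_pos": TCP position; "orientation": TCP orientation; "contact_force": force on the tool from outside, world axes, zero at the start; "ft_torque": the same for the moment, N m; "width": finger opening in m; "finger_force": force on a finger pad.
Only numpy, scipy, OpenCV 4.12 (cv2) and the standard library are available. Lean on these libraries where they do the work, as an engineer would, in place of code of your own. Each camera call takes 0.05 s, during which the arm holds its last target. There are 200 camera calls.

### The job

Pull the orange-banded battery straight out of its charger and let go of it on the board, clear of the charger. Then take it again, set it down flat in front of the one empty bay of the battery rack, lined up with it and with its nose (the end that was in the charger) towards the bay but still outside, and let go. Finally push it along the board into the bay until it is fully home against the back stop, keeping it upright throughout, and leave everything else where it is.

Things in the scene. Friction and masses are not known exactly. Their poses are not given: they have to be found in the camera images.
- battery_orange: black tool battery with an orange band, 120 mm long (x), 60 mm wide (y), 48 mm high (z), about 0.5 kg; grasp it across its width. Origin at the centre of its underside, z up, +x towards its nose. At the start its front half is in the charger, its rear half stands out towards the robot, free on both sides. It rests on the board itself.
- battery_nose (a point): middle of the orange battery's flat nose end with the brass terminals: 60 mm ahead (+x) of its origin and 24 mm up. A 10 mm groove across the top, 25 mm behind the nose, holds the charger's sprung ball.
- battery_tail (a point): middle of the orange battery's ribbed tail end: 60 mm behind (-x) its origin and 24 mm up. A straight level pull in the battery's -x direction of about 10 to 20 N frees it in the first few mm; the ball drags lightly on its top for 25 mm more, then it slides on the board. It cannot be lifted while under the hood.
- board: pale wooden work board lying fixed on the desk, 375 x 735 mm, 30 mm thick; all other things stand on its top, at height z = 0.030. Origin at the centre of its underside.
- dock: grey charger fixed on the board; place and heading vary. Open-fronted hood 88 mm wide (118 mm with screw lugs), 114 mm deep, 72 mm high. Origin on the board at the middle of its mouth, +x pointing into it. Slot 68 mm wide, 51 mm high, 64 mm deep, no floor. At the start the battery's frame coincides with this one; it is out once its origin is at x < -0.062.
- rack: plywood rack fixed on the board; place and heading vary. Three roofed bays side by side (at y = +0.076, 0, -0.076), 234 mm wide, 116 mm deep, 65 mm high. Origin on the board at the middle of its front, +x into the bays. Each bay is 70 mm wide, 57 mm high, 110 mm deep to its back stop, no floor; walls 6 mm. Two bays hold batteries, one (any) is empty.
- bay_mark: green paint on the floor of the empty bay and a green tab (3 mm thick) on the roof above it. Origin on the board at the point where the battery's origin lies when it is fully home; +x points into the bay, as the battery's nose must. A battery that is home still stands 10 mm out of the mouth.
- bay_mouth (a point): middle of the empty bay's mouth, on the board, 50 mm in front (-x) of bay_mark's origin
- battery_blue: blue-banded battery stored in the rack, to be left alone; 120 mm long (x), 60 mm wide (y), 48 mm high (z), about 0.5 kg; origin as for the orange one
- battery_grey: grey-banded battery stored in the rack, to be left alone; 120 mm long (x), 60 mm wide (y), 48 mm high (z), about 0.5 kg; origin as for the orange one
- mug: white mug, 86 mm across, 99 mm high, left side of the desk (bystander); origin under its centre
- glue_bottle: brown bottle with a white cap, 46 mm across, 90 mm high, left at the back (bystander); origin under its centre
- tape_roll: roll of beige masking tape lying flat, 100 mm across, 25 mm high, at the back between charger and rack (bystander); origin under its centre
- sanding_block: wooden sanding block, 52 x 94 x 34 mm high, left near the front edge (bystander); origin under its centre
- pliers_blue: blue-handled pliers lying flat, 167 mm long, 48 mm wide, 11 mm high, near the front edge (bystander); origin under the centre
- screwdriver_black: black-handled screwdriver lying flat, 225 mm long, 23 mm high, near the front edge (bystander); origin under the centre

How it is judged:
On the way, in this order (a step that is already met when the one before it is completed fails the run):
1. the orange battery is out of the charger, lying flat and at rest on the board, let go (x of battery_orange in the frame of dock below -0.062 m and height (world z) of battery_orange below 0.036 m and angle between battery_orange's own z axis and vertical below 0.1 rad and contact force between battery_orange and the fingers below 0.05 N and linear speed of battery_orange below 0.02 m/s and angular speed of battery_orange below 0.2 rad/s), for 0.2 s.
2. it lies flat before the empty bay, let go, at rest: nose outside the mouth by less than 120 mm, within 15 mm sideways of the bay middle line and 0.2 rad of its direction, nose first (x of battery_orange in the frame of bay_mark between -0.232 and -0.108 m and y of battery_orange in the frame of bay_mark between -0.015 and 0.015 m and x of battery_nose in the frame of bay_mark between -0.17 and -0.05 m and angle between the x axis of battery_orange and the x axis of bay_mark, either way round below 0.2 rad and height (world z) of battery_orange below 0.036 m and angle between battery_orange's own z axis and vertical below 0.1 rad and contact force between battery_orange and the fingers below 0.05 N and linear speed of battery_orange below 0.02 m/s and angular speed of battery_orange below 0.2 rad/s), for 0.2 s.
At the end, for the whole second after the job is handed in: the orange battery lies flat and upright in the empty bay, nose first, within 5 mm of fully home against the back stop, let go and at rest (x of battery_orange in the frame of bay_mark between -0.005 and 0.005 m and y of battery_orange in the frame of bay_mark between -0.009 and 0.009 m and x of battery_nose in the frame of bay_mark above 0.05 m and angle between the x axis of battery_orange and the x axis of bay_mark, either way round below 0.12 rad and height (world z) of battery_orange below 0.036 m and angle between battery_orange's own z axis and vertical below 0.1 rad and contact force between battery_orange and the fingers below 0.05 N and linear speed of battery_orange below 0.02 m/s and angular speed of battery_orange below 0.2 rad/s); the robot touches nothing.
It fails at once if the orange battery tipped by more than 0.5 rad (angle between battery_orange's own z axis and vertical above 0.5 rad).
It fails at once if a stored battery moved by more than 15 mm (distance of any of battery_blue, battery_grey from where it was at the start of the episode above 0.015 m).
It fails at once if a bystander moved by more than 25 mm (distance of any of mug, glue_bottle, tape_roll, sanding_block, pliers_blue, screwdriver_black from where it was at the start of the episode above 0.025 m).
It also fails if it takes over 64 s, if anything falls off the work surface, if the arm or the gripper's body presses on something with over 40 N, if the wrist force passes 120 N, or if a joint passes its speed limit or range.

## Working session

There is one attempt and no reset: what is moved stays moved. The work goes in short steps, Python scripts to look and compute and a shell command to move; the robot and the scene stay as the last step left them, time stands still between calls to the robot, and variables do not carry over. Pictures are saved under pics/ and viewed, at most 12 in all, crops included, and the job is handed in when it is done.

```bash
ls; mkdir -p pics
python3 - <<'E'
from workcell import arm
import cv2
for n in("top","side"):
    cv2.imwrite(f"pics/{n}0.png",arm.grab_frame(n)); i=arm.camera_info(n); print(n,i)
print(arm.camera_info("wrist"))
s=arm.read_state(); print(s)
E
```

```text
pics
shift.py
workcell.py
top {'intrinsics': array([[382.32563062,   0.        , 281.79170822],
       [  0.        , 382.32563062, 210.33181208],
       [  0.        ,   0.        ,   1.        ]]), 'pose': array([[-0.00146555, -0.98765482,  0.15663912,  0.39172606],
       [-0.99984807, -0.00127348, -0.0173845 ,  0.08910283],
       [ 0.01736936, -0.1566408 , -0.98750289,  0.95210211],
       [ 0.        ,  0.        ,  0.        ,  1.        ]])}
side {'intrinsics': array([[406.13274983,   0.        , 276.90108513],
       [  0.        , 406.13274983, 212.31155372],
       [  0.        ,   0.        ,   1.        ]]), 'pose': array([[-0.98754169, -0.09739887,  0.12359153,  0.38746411],
       [-0.15734702,  0.62030923, -0.76841289,  1.00819231],
       [-0.00182242, -0.77828653, -0.62790665,  0.80790874],
       [ 0.        ,  0.        ,  0.        ,  1.        ]])}
{'intrinsics': array([[290.09636188,   0.        , 283.76019685],
       [  0.        , 290.09636188, 210.66020327],
       [  0.        ,   0.        ,   1.        ]]), 'T_tool_cam': array([[-5.84289088e-04, -9.53345
[... 315 characters left out ...]
': 0.1, 'joint_positions': array([ 1.13388972e+00,  8.79250785e-02,  1.37209397e+00,  1.87130867e-05,
        1.68363122e+00, -1.03081267e-01]), 'qvel': array([ 0.00039398, -0.00107189, -0.00176148, -0.00010289,  0.00055005,
        0.00168607]), 'effort': array([ 2.19276044e-03, -3.53014433e+01, -3.14220464e+01, -2.03073187e-04,
        7.89129030e-03, -1.90410009e-05]), 'tool_pos': array([0.18001076, 0.51923278, 0.23023679]), 'orientation': array([-2.83370960e-04,  1.66137603e-01,  9.86102043e-01, -9.89057773e-04]), 'contact_force': array([-0.40249585, -0.64897801, -0.22004739]), 'ft_torque': array([-0.02834138,  0.00649552,  0.02949441]), 'finger_force': 0.0, 'width': 0.08564502361835333}
```

View pics/top0.png

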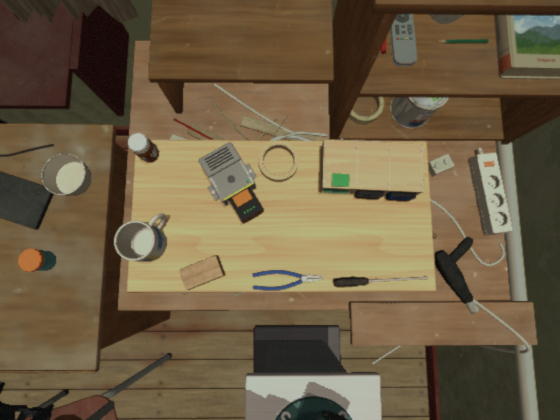

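View pics/side0.png

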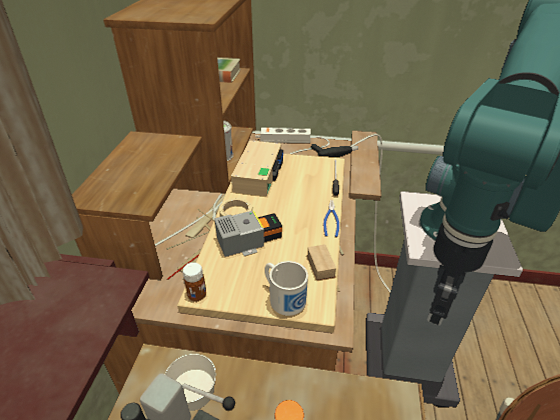

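The top view shows the charger at about (227,170) with the battery tail at (247,213). The rack spans (323–425, 142–200), and the green tab at (341,180) marks the left bay as the empty one. Next I'll enlarge both.

Run:
```python
import cv2,numpy as np
im=cv2.imread("pics/top0.png")
a=cv2.resize(im[138:228,195:265],None,fx=5.5,fy=5.5,interpolation=cv2.INTER_CUBIC)
b=cv2.resize(im[138:228,317:387],None,fx=5.5,fy=5.5,interpolation=cv2.INTER_CUBIC)
for c,x0 in((a,195),(b,317)):
    for k in range(0,90,10):
        cv2.line(c,(0,int(k*5.5)),(4,int(k*5.5)),(0,0,255),1); cv2.putText(c,str(138+k),(5,int(k*5.5)+4),0,.35,(0,0,255))
    for k in range(0,70,10):
        cv2.line(c,(int(k*5.5),0),(int(k*5.5),4),(0,0,255),1); cv2.putText(c,str(x0+k),(int(k*5.5),14),0,.35,(255,0,0))
cv2.imwrite("pics/crop1.png",np.hstack([a,b]))
```

```text
(no output)
```

View pics/crop1.png

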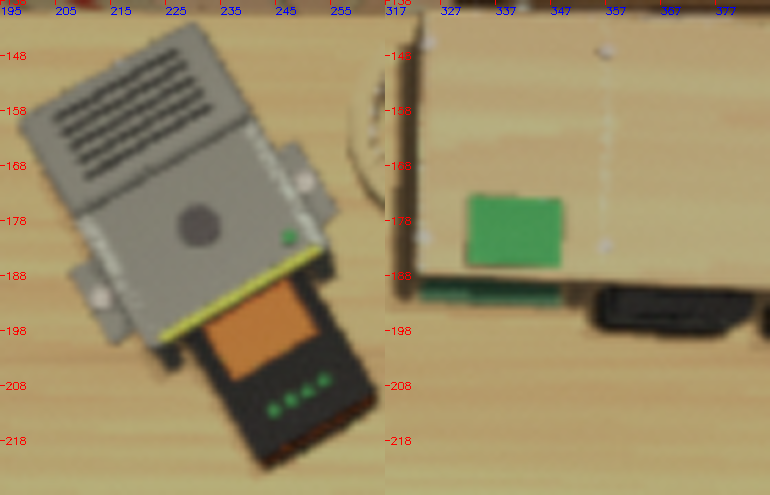

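```bash
cat > h.py <<'E'
import numpy as np
from workcell import arm
from scipy.spatial.transform import Rotation as R
def tool():
    s=arm.read_state(); T=np.eye(4); q=s["orientation"]
    T[:3,:3]=R.from_quat(np.r_[q[1:],q[0]]).as_matrix(); T[:3,3]=s["tool_pos"]; return T
def ray(name,u,v,z,T=None):
    i=arm.camera_info(name); P=i["pose"] if name!="wrist" else T@i["T_tool_cam"]
    d=P[:3,:3]@np.linalg.solve(i["intrinsics"],[u,v,1.]); o=P[:3,3]
    return o+d*(z-o[2])/d[2]
def proj(name,p,T=None):
    i=arm.camera_info(name); P=i["pose"] if name!="wrist" else T@i["T_tool_cam"]
    c=i["intrinsics"]@(P[:3,:3].T@(np.array(p)-P[:3,3])); return c[:2]/c[2]
def togo(p,yaw,T=None):
    "shift in tool axes to TCP p, tool pointing down with tool x at world heading yaw; turn about tool z"
    T=tool() if T is None else T
    a=np.arctan2(T[1,0],T[0,0]); w=(-(yaw-a)+np.pi)%(2*np.pi)-np.pi
    print("tool-axes shift",np.round(T[:3,:3].T@(np.array(p)-T[:3,3]),4),"turn",round(w,4),"heading",round(a,4))
E
python3 - <<'E'
from h import *
c=lambda x,y,x0:(x0+x/5.5,138+y/5.5)
for n,p,z in[("tailL",c(258,460,195),.078),("tailR",c(377,394,195),.078),("lipL",c(160,338,195),.102),("lipR",c(325,248,195),.102),("orL",c(202,326,195),.078),("orR",c(287,280,195),.078),("or2L",c(233,380,195),.078),("or2R",c(320,332,195),.078),
 ("rackL",c(33,275,317),.095),("rackBL",c(33,15,317),.095),("tabFL",c(82,266,317),.098),("tabFR",c(177,267,317),.098),("tabBL",c(84,195,317),.098),("tabBR",c(177,199,317),.098)]:
    print(n,np.round(ray("top",*p,z),4))
T=tool();print(np.round(T,3))
E
```

```text
tailL [0.5039 0.1655 0.078 ]
tailR [0.532  0.1159 0.078 ]
lipL [0.5512 0.2043 0.102 ]
lipR [0.5892 0.1371 0.102 ]
orL [0.5609 0.19   0.078 ]
orR [0.5809 0.1544 0.078 ]
or2L [0.5378 0.1765 0.078 ]
or2R [0.5584 0.1402 0.078 ]
rackL [ 0.5797 -0.0207  0.095 ]
rackBL [ 0.6929 -0.0228  0.095 ]
tabFL [ 0.5829 -0.0408  0.098 ]
tabFR [ 0.5826 -0.0805  0.098 ]
tabBL [ 0.6133 -0.0423  0.098 ]
tabBR [ 0.6117 -0.0813  0.098 ]
[[-0.945  0.328 -0.001  0.18 ]
 [ 0.328  0.945 -0.002  0.519]
 [ 0.    -0.002 -1.     0.23 ]
 [ 0.     0.     0.     1.   ]]
```

The battery/dock heading is about 0.515 rad with its origin near (0.570, 0.170), and the rack heading is about -0.02. I'll turn first, then travel to above the battery.

```bash
python3 shift.py '0.085 0 0 0 -0.15;0.085 0 0 0 -0.15;0.085 0 0 0 -0.15;0.085 0 0 0 -0.15;0.085 0 0 0 -0.15;0.085 0 0 0 -0.1;0.085 0 0 0 0'; python3 -c "
from h import *
togo([.5389,.1526,.21],np.pi+.515)"
```

```text
time: 0.8
tool_pos: [0.1801, 0.5194, 0.2307]
orientation: [-0.0, -0.255, 0.967, -0.0]
contact_force: [0.6, -0.2, -0.4]
width: 0.0851
finger_force: 0.0
tool-axes shift [-0.1312 -0.4961  0.0209] turn 0.001 heading -2.6256
```

```bash
python3 shift.py '0.085 -0.012 -0.045 0;0.085 -0.012 -0.045 0' 2>&1 | tail -3; python3 shift.py '0.085 -0.012 -0.045 0 0;0.085 -0.012 -0.045 0 0;0.085 -0.012 -0.045 0 0;0.085 -0.012 -0.045 0 0;0.085 -0.012 -0.045 0 0;0.085 -0.012 -0.045 0 0;0.085 -0.012 -0.045 0 0;0.085 -0.012 -0.045 0 0;0.085 -0.012 -0.045 0 0;0.085 -0.012 -0.045 0.01 0;0.085 -0.011 -0.045 0.01 0;0.085 0 0 0 0'; python3 -c "
from h import *
import cv2
togo([.5389,.1526,.21],np.pi+.515)
T=tool();im=arm.grab_frame('wrist');np.save('T1.npy',T)
cv2.imwrite('pics/w1raw.png',im)
cv2.imwrite('pics/w1.png',cv2.rotate(cv2.resize(im,(800,600)),cv2.ROTATE_180))"
```

```text
connect(sys.argv[1:4])
    ~~~~~~~^^^^^^^^^^^^^^^
ValueError: each row has 5 numbers
time: 2.0
tool_pos: [0.5405, 0.1491, 0.2082]
orientation: [-0.002, -0.251, 0.968, -0.001]
contact_force: [0.0, 0.5, 0.2]
width: 0.0852
finger_force: 0.0
tool-axes shift [-0.0003  0.0038 -0.0018] turn -0.0081 heading -2.6347
```

View pics/w1.png

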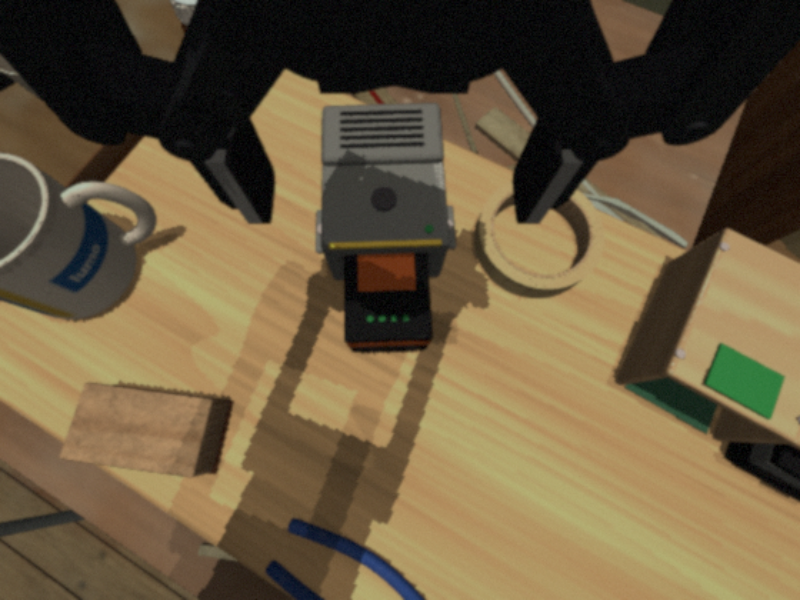

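The wrist view (rotated 180°) shows the tail top edge from (346,342) to (431,342) and the hood lip from (330,247) to (441,243). The rack's bottom-left front corner is at (617,382).

Run:
```python
from h import *
T=np.load('T1.npy')
r=lambda x,y,z:np.round(ray("wrist",559.5-x*.7,419.5-y*.7,z,T),4)
for n,x,y,z in[("tL",346,342,.078),("tR",431,342,.078),("lL",330,247,.102),("lR",441,243,.102),("rackbotL",617,383,.03),("rackTopFL",668,376,.095),("rackTopBL",722,232,.095)]: print(n,r(x,y,z))
togo([.5389,.1526,.045],np.pi+.515)
```

```text
tL [0.5082 0.1662 0.078 ]
tR [0.5359 0.1164 0.078 ]
lL [0.5547 0.2033 0.102 ]
lR [0.5927 0.1408 0.102 ]
rackbotL [ 0.5874 -0.0223  0.03  ]
rackTopFL [ 0.5842 -0.0212  0.095 ]
rackTopBL [ 0.6969 -0.023   0.095 ]
tool-axes shift [-0.001   0.0009  0.1642] turn -0.0054 heading -2.632
```

```bash
python3 shift.py '0.085 -0.002 0.001 0.04 -0.005;0.085 0 0 0.045 0;0.085 0 0 0.045 0;0.085 0 0 0.036 0;0.085 0 0 0 0' ; python3 shift.py '0.05 0 0 0 0;0.05 0 0 0 0;0.05 0 0 0 0;0.05 0 0 0 0;0.05 0 0 0 0;0.05 0 0 0 0;0.05 0 0 0 0;0.05 0 0 0 0'
```

```text
time: 2.55
tool_pos: [0.534, 0.156, 0.0392]
orientation: [-0.007, -0.258, 0.966, 0.001]
contact_force: [-0.6, 0.5, -0.4]
width: 0.0846
finger_force: 0.0
time: 3.35
tool_pos: [0.5417, 0.1558, 0.0491]
orientation: [0.003, -0.258, 0.966, -0.001]
contact_force: [-1.8, -1.0, 6.0]
width: 0.0592
finger_force: 68.2
```

```bash
python3 shift.py '0.05 0.01 0 0 0;0.05 0.01 0 0 0;0.05 0.01 0 0 0;0.05 0.012 0 0 0;0.05 0.012 0 0 0;0.05 0.012 0 0 0;0.05 0.012 0 0 0;0.05 0.012 0 0 0;0.05 0 0 0 0;0.05 0 0 0 0'; python3 -c "
from h import *
togo([.5,.0,.045],np.pi+.515)"
```

```text
time: 4.35
tool_pos: [0.4636, 0.111, 0.0491]
orientation: [0.003, -0.258, 0.966, -0.0]
contact_force: [-1.7, -0.4, 9.8]
width: 0.059
finger_force: 68.7
tool-axes shift [ 0.0237 -0.1143  0.0042] turn 0.0061 heading -2.6205
```

```bash
python3 shift.py '0.085 0 0 0 0;0.085 0 0 0 0;0.085 0 0 0 0;0.085 0 0 0 0;0.085 0 0 0 0;0.085 0 0 0 0;0.085 0 0 0 0' ; python3 shift.py '0.085 0 0 -0.03 0;0.085 0 0 -0.05 0;0.085 0 0 -0.05 0;0.085 0 0 -0.04 0;0.085 0 -0.04 0 0;0.085 0 -0.04 0 0;0.085 0 0 0 0;0.085 0 0 0 0'; python3 -c "
from h import *
import cv2
T=tool();im=arm.grab_frame('wrist');np.save('T2.npy',T)
cv2.imwrite('pics/w2.png',cv2.rotate(cv2.resize(im,(800,600)),cv2.ROTATE_180))"
```

```text
time: 5.05
tool_pos: [0.4616, 0.1109, 0.0452]
orientation: [-0.0, -0.258, 0.966, 0.0]
contact_force: [0.1, -0.5, 0.3]
width: 0.0852
finger_force: 0.0
time: 5.85
tool_pos: [0.5014, 0.0411, 0.2148]
orientation: [-0.001, -0.257, 0.966, 0.001]
contact_force: [0.0, 0.4, -0.7]
width: 0.0847
finger_force: 0.0
```

View pics/w2.png

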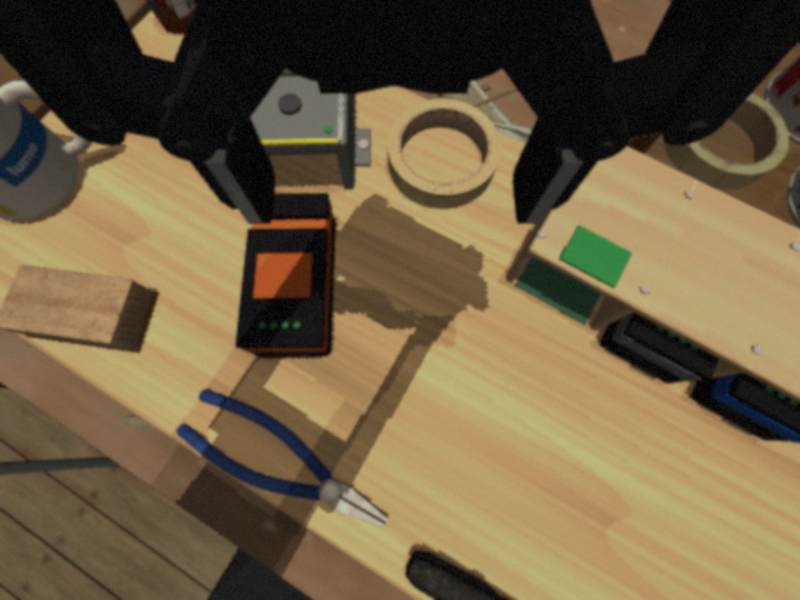

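The picture shows the battery out of the charger and flat, with its tail edge around (238,347)–(328,350). The empty bay's green floor is at about (517–590, 285–320). I'll enlarge the bay for precision.

Run:
```python
import cv2,numpy as np
im=cv2.imread("pics/w2.png")
a=cv2.resize(im[210:390,500:780],None,fx=2.8,fy=2.8,interpolation=cv2.INTER_CUBIC)
for k in range(0,280,20): cv2.putText(a,str(500+k),(int(k*2.8),10),0,.35,(0,0,255));cv2.line(a,(int(k*2.8),0),(int(k*2.8),4),(0,0,255))
for k in range(0,180,20): cv2.putText(a,str(210+k),(0,int(k*2.8)+4),0,.35,(0,0,255))
cv2.imwrite("pics/crop2.png",a)
```

```text
(no output)
```

View pics/crop2.png

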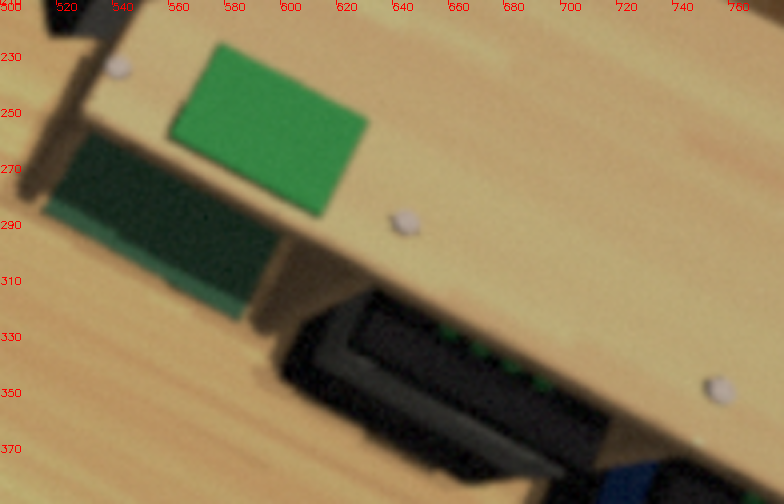

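Run:
```python
from h import *
T=np.load('T2.npy')
f=lambda x,y,z:ray("wrist",559.5-x*.7,419.5-y*.7,z,T)
c=lambda x,y,z:f(x/2.8+500,y/2.8+210,z)
for n,x,y,z in[("floorL",42,212,.03),("floorR",240,320,.03),("roofFL",85,112,.095),("roofF2",784,492,.095),("s1",117,66,.095),("s2",405,222,.095),("s3",720,390,.095),
("tBL",220,43,.098),("tBR",367,122,.098),("tFR",320,216,.098),("tFL",167,136,.098),("wL",30,200,.03),("div",260,330,.03)]: print(n,np.round(c(x,y,z),4))
for n,x,y,z in[("tailL",238,346,.078),("tailR",328,347,.078),("noseL",250,228,.078),("noseR",329,228,.078),("tailbL",240,350,.03),("tailbR",327,357,.03)]: print(n,np.round(f(x,y,z),4))
```

```text
floorL [ 0.5869 -0.0287  0.03  ]
floorR [ 0.5851 -0.0927  0.03  ]
roofFL [ 0.5864 -0.0207  0.095 ]
roofF2 [ 0.5791 -0.1942  0.095 ]
s1 [ 0.6019 -0.0225  0.095 ]
s2 [ 0.5981 -0.0991  0.095 ]
s3 [ 0.595  -0.1756  0.095 ]
tBL [ 0.6186 -0.042   0.098 ]
tBR [ 0.6164 -0.0812  0.098 ]
tFR [ 0.5877 -0.0799  0.098 ]
tFL [ 0.5888 -0.0403  0.098 ]
wL [ 0.5886 -0.0239  0.03  ]
div [ 0.5852 -0.0989  0.03  ]
tailL [0.431  0.1224 0.078 ]
tailR [0.461  0.0685 0.078 ]
noseL [0.5082 0.1678 0.078 ]
noseR [0.5376 0.1163 0.078 ]
tailbL [0.4281 0.1395 0.03  ]
tailbR [0.4579 0.0761 0.03  ]
```

```bash
python3 -c "
from h import *
togo([.4636,.111,.045],np.pi+.515)"; python3 shift.py '0.085 0 0.04 0.03 0;0.085 0 0.04 0.04 0;0.085 0 0 0.05 0;0.085 0 0 0.05 0;0.085 0 0 0 0;0.085 0 0 0 0'; python3 -c "
from h import *
togo([.4636,.111,.045],np.pi+.515)"
```

```text
tool-axes shift [-0.002   0.0785  0.17  ] turn 0.0058 heading -2.6208
time: 6.5
tool_pos: [0.4631, 0.1076, 0.05]
orientation: [-0.001, -0.258, 0.966, 0.0]
contact_force: [1.2, -0.7, 0.2]
width: 0.085
finger_force: 0.0
tool-axes shift [-0.0021  0.0027  0.005 ] turn 0.0075 heading -2.6191
```

```bash
python3 shift.py '0.085 0 0 0.006 0;0.05 0 0 0 0;0.05 0 0 0 0;0.05 0 0 0 0;0.05 0 0 0 0;0.05 0 0 0 0;0.05 0 0 0 0;0.05 0 0 0 0;0.05 0 0 0 0' ;python3 shift.py '0.05 0 0 -0.01 0;0.05 0 0 -0.02 0;0.05 0 0 -0.01 0;0.05 0 0 0 0.14;0.05 0 0 0 0.14;0.05 0 0 0 0.14;0.05 0 0 0 0.14;0.05 0 0 0 0;0.05 0 0 0 0'; python3 -c "
from h import *
togo([.465,-.0557,.087],np.pi-.04)"
```

```text
time: 7.4
tool_pos: [0.4657, 0.1077, 0.0468]
orientation: [0.002, -0.258, 0.966, 0.001]
contact_force: [-1.7, 2.6, 6.5]
width: 0.0591
finger_force: 66.3
time: 8.3
tool_pos: [0.4636, 0.1067, 0.0836]
orientation: [-0.001, 0.018, 1.0, -0.0]
contact_force: [0.3, -0.4, -6.3]
width: 0.0592
finger_force: 65.7
tool-axes shift [-0.0073 -0.1622 -0.0034] turn 0.0039 heading 3.1055
```

```bash
python3 shift.py '0.05 -0.001 -0.03 0 0;0.05 -0.001 -0.03 0 0;0.05 -0.001 -0.03 0 0;0.05 -0.001 -0.03 0 0;0.05 0 -0.025 0 0;0.05 0 -0.017 0 0;0.05 0 0 0 0;0.05 0 0 0.015 0;0.05 0 0 0.012 0;0.05 0 0 0 0;0.05 0 0 0 0'; python3 -c "
from h import *
togo([.465,-.0557,.047],np.pi-.04)
import cv2
T=tool();im=arm.grab_frame('wrist');np.save('T3.npy',T)
cv2.imwrite('pics/w3.png',cv2.rotate(cv2.resize(im,(800,600)),cv2.ROTATE_180))"
```

```text
time: 9.4
tool_pos: [0.4612, -0.0546, 0.0564]
orientation: [-0.001, 0.019, 1.0, 0.0]
contact_force: [-0.2, 0.1, -4.6]
width: 0.0592
finger_force: 66.5
tool-axes shift [-0.0038 -0.001   0.0094] turn 0.0026 heading 3.1042
```

View pics/w3.png

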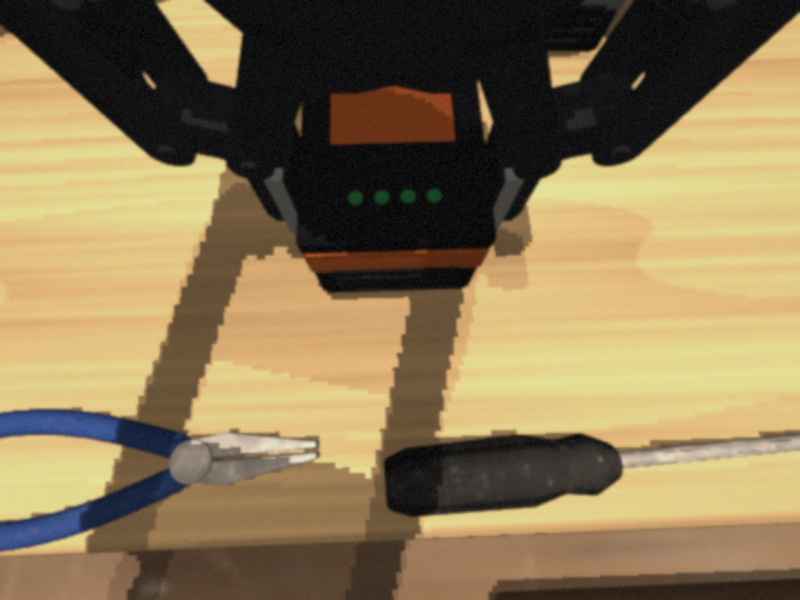

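The battery is held level in front of the bay, clear of the pliers and screwdriver. I'll set it down, release, and look from above.

```bash
python3 shift.py '0.05 -0.002 0 0.005 0;0.05 0 0 0.005 0;0.05 0 0 0 0;0.05 0 0 0 0;0.085 0 0 0 0;0.085 0 0 0 0;0.085 0 0 0 0;0.085 0 0 0 0;0.085 0 0 0 0;0.085 0 0 0 0;0.085 0 0 0 0'; python3 shift.py '0.085 0 0 -0.03 0;0.085 0 0 -0.05 0;0.085 0 0 -0.05 0;0.085 0 0 -0.05 0;0.085 0 0 0 0;0.085 0 0 0 0'; python3 -c "
from h import *
import cv2
T=tool();im=arm.grab_frame('wrist');np.save('T4.npy',T)
im=cv2.resize(cv2.rotate(im,cv2.ROTATE_180),(800,600),interpolation=cv2.INTER_CUBIC)
cv2.imwrite('pics/w4.png',im)
arm.grab_frame('top');cv2.imwrite('pics/t4.png',arm.grab_frame('top'))"
```

```text
time: 10.55
tool_pos: [0.4637, -0.0553, 0.047]
orientation: [0.0, 0.019, 1.0, 0.0]
contact_force: [-0.5, 0.1, 0.2]
width: 0.0851
finger_force: 0.0
time: 11.15
tool_pos: [0.4645, -0.0555, 0.2287]
orientation: [0.002, 0.019, 1.0, -0.0]
contact_force: [-0.5, 0.3, -1.2]
width: 0.0848
finger_force: 0.0
```

View pics/w4.png

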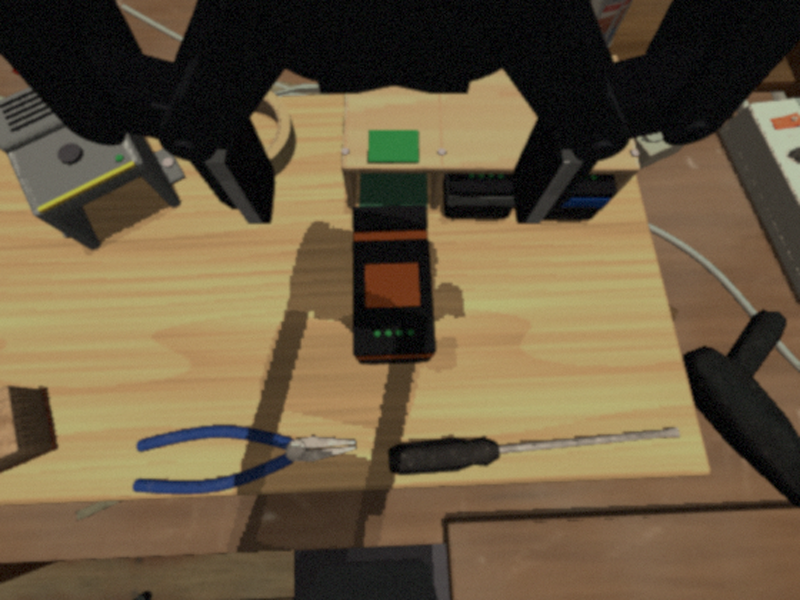

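The battery lies flat in front of the bay: tail edge (354–433, 358), nose about (354–427, 208). I'll zoom in to check the gap and alignment.

Run:
```python
import cv2
im=cv2.imread("pics/w4.png")
x0,y0,s=330,120,3.2
a=cv2.resize(im[y0:y0+185,x0:x0+130],None,fx=s,fy=s,interpolation=cv2.INTER_CUBIC)
for k in range(0,130,20): cv2.putText(a,str(x0+k),(int(k*s),10),0,.35,(0,0,255));cv2.line(a,(int(k*s),0),(int(k*s),4),(0,0,255))
for k in range(0,185,20): cv2.putText(a,str(y0+k),(0,int(k*s)+4),0,.35,(0,0,255))
import numpy as np
a=np.clip(a.astype(float)**.7*255**.3,0,255).astype('uint8')
cv2.imwrite("pics/crop3.png",a)
```

```text
(no output)
```

View pics/crop3.png

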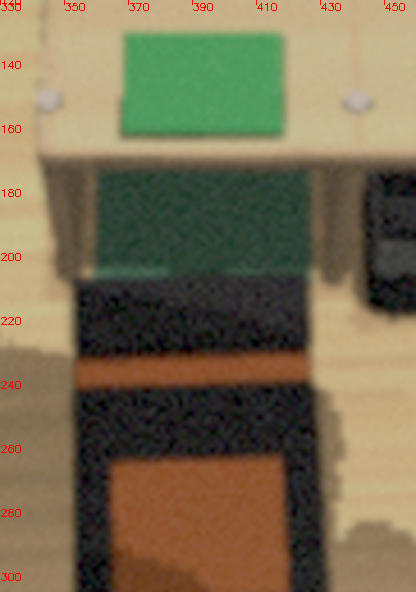

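Run:
```python
from h import *
T=np.load('T4.npy')
f=lambda x,y,z:ray("wrist",559.5-x*.7,419.5-y*.7,z,T)
c=lambda x,y,z:f(x/3.2+330,y/3.2+120,z)
p={}
for n,x,y,z in[("noseL",75,279,.078),("noseR",308,273,.078),("floorL",95,272,.03),("floorR",312,268,.03),("s1",48,100,.095),("s2",357,102,.095),("tFL",121,135,.098),("tFR",284,136,.098),("wallLf",62,276,.03),("divR",333,280,.03)]: p[n]=c(x,y,z)
p["s3"]=f(634,152,.095);p["tailL"]=f(354,357,.078);p["tailR"]=f(433,355,.078)
for n in p: print(n,np.round(p[n],4))
togo([.40,-.0535,.048],np.pi-.04)
```

```text
noseL [ 0.5615 -0.0271  0.078 ]
noseR [ 0.5609 -0.0856  0.078 ]
floorL [ 0.5917 -0.0289  0.03  ]
floorR [ 0.5906 -0.0923  0.03  ]
s1 [ 0.6019 -0.0224  0.095 ]
s2 [ 0.5984 -0.0988  0.095 ]
tFL [ 0.5888 -0.0404  0.098 ]
tFR [ 0.5871 -0.0799  0.098 ]
wallLf [ 0.5907 -0.0193  0.03  ]
divR [ 0.5864 -0.0982  0.03  ]
s3 [ 0.5925 -0.2515  0.095 ]
tailL [ 0.4407 -0.0264  0.078 ]
tailR [ 0.4399 -0.0828  0.078 ]
tool-axes shift [ 0.062 -0.001  0.177] turn 0.0012 heading 3.1028
```

```bash
python3 - <<'E'
from h import *
T=np.load('T4.npy')
f=lambda x,y,z:ray("wrist",559.5-x*.7,419.5-y*.7,z,T)
print(f(395,440,.045),f(352,438,.038))
togo([.412,-.0537,.10],np.pi-.04)
E
python3 shift.py '0 0.026 0 0 0;0 0.026 0 0 0;0 0 0 0.05 0;0 0 0 0.05 0;0 0 0 0.03 0;0 0 0 0 0;0 0 0 0 0;0 0 0 0 0'
python3 -c "
from h import *
togo([.412,-.0537,.044],np.pi-.04)"
```

```text
[ 0.38293883 -0.05348677  0.045     ] [ 0.38554372 -0.02073328  0.038     ]
tool-axes shift [ 0.0502 -0.0007  0.125 ] turn 0.0012 heading 3.1028
time: 12.1
tool_pos: [0.4131, -0.0536, 0.0988]
orientation: [0.002, 0.019, 1.0, -0.0]
contact_force: [0.0, -0.6, 0.1]
width: -0.0002
finger_force: 0.0
tool-axes shift [ 0.0013 -0.0001  0.0548] turn 0.0012 heading 3.1028
```

```bash
python3 shift.py '0 0 0 0.03 0;0 0 0 0.023 0;0 0 0 0 0;0 -0.008 0 0 0;0 -0.01 0 0 0;0 -0.01 0 0 0;0 -0.01 0 0 0;0 -0.01 0 0 0;0 -0.01 0 0 0;0 -0.01 0 0 0;0 0 0 0 0'
python3 -c "
from h import *
import cv2
togo([.412,-.0537,.044],np.pi-.04)
T=tool();im=arm.grab_frame('wrist');np.save('T5.npy',T)
im=cv2.resize(cv2.rotate(im,cv2.ROTATE_180),(800,600),interpolation=cv2.INTER_CUBIC)
cv2.imwrite('pics/w5.png',im)
im=arm.grab_frame('top')[138:250,305:405]
cv2.imwrite('pics/t5.png',cv2.resize(im,None,fx=5,fy=5,interpolation=cv2.INTER_CUBIC))"
```

```text
time: 13.2
tool_pos: [0.4824, -0.0563, 0.0454]
orientation: [0.002, 0.019, 1.0, -0.0]
contact_force: [1.8, 0.1, 0.2]
width: 0.0
finger_force: 0.0
tool-axes shift [ 0.0705 -0.0002  0.0011] turn 0.0014 heading 3.103
```

View pics/w5.png

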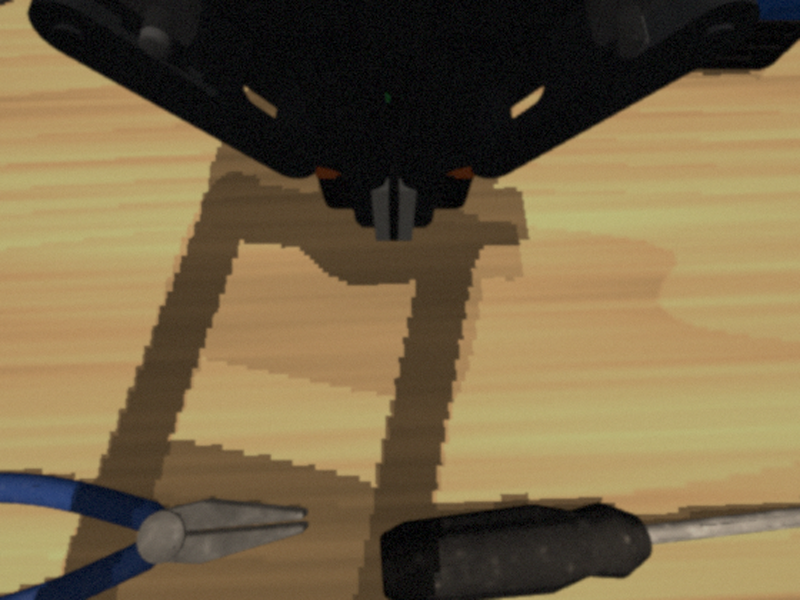

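The tail is square to the fingers and centred, with its orange edges at (328,173) and (460,172). Pushing on.

```bash
python3 shift.py '0 -0.01 0 0 0;0 -0.01 0 0 0;0 -0.01 0 0 0;0 -0.01 0 0 0;0 -0.01 0 0 0;0 0 0 0 0'; python3 shift.py '0 -0.01 0 0 0;0 -0.007 0 0 0;0 -0.004 0 0 0;0 0 0 0 0'
```

```text
time: 13.9
tool_pos: [0.5314, -0.058, 0.0442]
orientation: [0.001, 0.019, 1.0, -0.0]
contact_force: [1.3, 0.7, -0.0]
width: 0.0003
finger_force: 0.0
time: 14.3
tool_pos: [0.5512, -0.0587, 0.0438]
orientation: [0.0, 0.019, 1.0, 0.0]
contact_force: [-0.7, -0.5, -0.0]
width: -0.0002
finger_force: 0.4
```

```bash
python3 shift.py '0 -0.004 0 0 0;0 -0.004 0 0 0;0 0 0 0 0'; python3 shift.py '0 -0.003 0 0 0;0 -0.003 0 0 0;0 0 0 0 0'
```

```text
time: 14.6
tool_pos: [0.5593, -0.059, 0.0438]
orientation: [0.001, 0.019, 1.0, 0.0]
contact_force: [-1.4, -0.6, -1.5]
width: 0.0001
finger_force: 0.5
time: 14.9
tool_pos: [0.5603, -0.059, 0.0438]
orientation: [-0.006, 0.019, 1.0, 0.0]
contact_force: [-16.5, 0.6, 8.6]
width: -0.0002
finger_force: 8.0
```

```bash
python3 shift.py '0 -0.003 0 0 0;0 0 0 0 0;0 0 0 0 0'; python3 shift.py '0 0.01 0 0 0;0 0.03 0 0 0;0 0.03 0 -0.02 0;0 0 0 -0.05 0;0 0 0 -0.05 0;0 0 0 -0.05 0;0 0 0 0 0;0 0 0 0 0'; python3 -c "
from h import *
import cv2
T=tool();im=arm.grab_frame('wrist');np.save('T6.npy',T)
im=cv2.resize(cv2.rotate(im,cv2.ROTATE_180),(800,600),interpolation=cv2.INTER_CUBIC)
cv2.imwrite('pics/w6.png',im)
cv2.imwrite('pics/w6c.png',cv2.resize(im[60:260,280:660],None,fx=2.1,fy=2.1,interpolation=cv2.INTER_CUBIC))"
```

```text
time: 15.2
tool_pos: [0.5602, -0.0589, 0.0439]
orientation: [-0.009, 0.019, 1.0, 0.0]
contact_force: [-25.5, 1.2, 14.2]
width: -0.0002
finger_force: 12.4
time: 16.0
tool_pos: [0.4995, -0.0569, 0.2165]
orientation: [0.004, 0.019, 1.0, -0.001]
contact_force: [-0.1, -0.3, 0.5]
width: -0.0001
finger_force: 0.0
```

View pics/w6c.png

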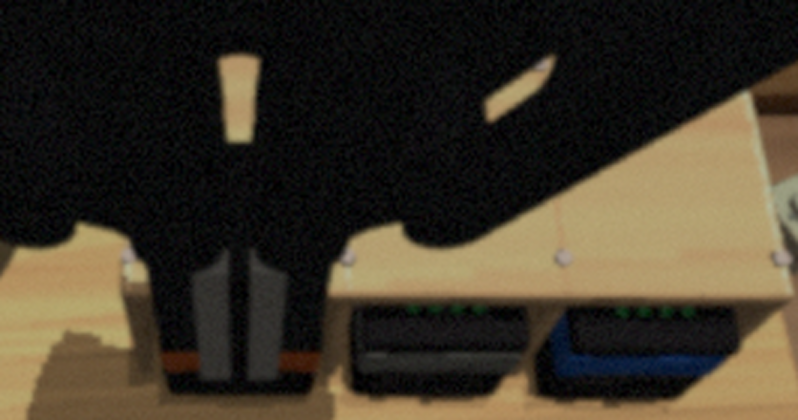

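The orange battery's tail stands level with the stored batteries (tail bottom at about y=393, against 395–400 in the crop). The push force rose from 16 to 25 N without any movement, so it is home against the stop.

```bash
python3 -c "
from workcell import arm
print(arm.finish_job())"
```

```text
the job is handed in; nothing more can be done
None
```

The job is handed in: I pulled the orange battery out of the charger, set it down in front of the empty left bay, then pushed it in until it stopped moving at about 25 N, level with the two stored batteries. The hand-in returned no verdict.

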